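# Clear, fit and start the bamboo shoot slicer

## Robot

A 6-joint arm with a two-finger parallel gripper is mounted at the origin on the work surface. World frame = base frame: x ahead of the robot, y to its left, z up, the work surface at z = 0. Lengths are in m, angles in rad, forces in N, time in s.
With the tool pointing down it reaches from about 0.275 to 0.825 m from the base axis. Payload 4.9 kg.
Tool frame: the origin (TCP) lies on the mounting face of the last link; the fingertips stand 173 mm ahead of it and the grasp point (between the pads) lies 155 mm ahead of it (grip_depth is the z of the grasp point in the tool frame, in m); z points along the fingers, y is the direction in which the jaws open and shut (so a half turn about z gives the same grasp; the last joint's range is limited). The gripper opens to 85 mm and grips with 20 to 120 N. Pads are 22 mm wide; open, the fingers measure 114 mm over their backs; the gripper's body (76 mm by 85 mm) begins 54 mm behind the grasp point. The pads swing forward as they close: fully open they stand 13 mm farther back than shut.
Start: joints at [-1.273, 0.326, -0.193, 1.052, 0, 1.437], TCP at [0.23, -0.5, 0.405] pointing down, gripper open.
Joint ranges: [-2.65, 2.65], [-0.97, 1.79], [-1.3, 1.35], [-1.93, 2.1], [-1.47, 1.37], [-3.14, 3.14]. Speed limits (rad/s): [2.57, 2.57, 3.14, 3.14, 3.14, 3.14].

## Interface

Orientations are given as a 3x3 rotation matrix whose columns are the frame's x, y, z axes.
In Python, from workcell import move_pose, servo_line, move_joints, command_gripper, sleep, ik, get_obs, capture, PlanningError, finish_job, grip_depth gives the robot as it stands. The module is installed in compiled form; this text tells all that it offers. Calls block until the motion is done:
- move_pose(position, orientation): joint-space move of the TCP to a pose.
- servo_line(position, attitude=None, velocity=0.15): straight line of the TCP; attitude=None keeps the orientation; velocity is the mean speed in m/s.
- move_joints(angles): joint-space move.
- command_gripper(opening, squeeze=None): finger opening in m; squeeze is the grip in N (None keeps the last); returns when the fingers have stopped.
- sleep(seconds).
- ik(position, orientation): joint angles nearest the present ones, or None.
- get_obs(): the state.
- capture(name): name is "side" or "top" or "wrist"; returns a dict with "color" (420x560x3 uint8, red, green, blue), "depth" (420x560 float32, m along the optical axis (not along the pixel's ray), 0 where there is no reading), "vfov" (degrees; the focal length in pixels is half the picture's height over the tangent of half this angle, whatever the lens; pixels are square), "cx", "cy" (the principal point, pixels), "extrinsics" (4x4, takes a point from world to camera coordinates); the wrist camera has in their place "hand_eye" (4x4, takes a point from camera to tool coordinates, whose origin is the TCP and whose axes are the flange's). Camera axes: x right, y up, looking along -z (the intrinsics and any distortion apply to the point x, -y, -z); pixel columns grow to the right and rows downward; lengths in m; the calibration is good to about 2 mm. The wrist camera is an equidistant fisheye: a pixel r from the principal point sees the ray r / f radians off the axis. A picture is of the moment at which its call begins: read the wrist's pose just before it.
A pose or a line that the arm cannot do raises PlanningError and nothing moves.
- finish_job(): hands the job in, once; it reports no verdict.
The state is a dict: "clock": time; "q": joint angles; "qvel": joint speeds; "joint_efforts": joint torques, N m; "tool_pos": TCP position; "eef_rot": TCP orientation; "wrist_force": force on the tool from outside, world axes, zero at the start; "ft_torque": the same for the moment, N m; "opening": finger opening in m.
Only numpy, scipy, OpenCV 4.12 (cv2) and the standard library are available. Lean on these libraries where they do the work, as an engineer would, in place of code of your own. Each camera call takes 0.05 s, during which the arm holds its last target.

## Task

The slicer's push-push button may be locked down (running) or out (off), which is hard to see, so feel it, and click it off if it is down, before you handle anything. With the slicer off, put every cut end, on the deck and on the bench, into the wire basket, then fit the feed chute fully down over the deck's two pegs. Last, click the button so that it stays locked down, and leave everything so, with the other things on the bench left where they are.

Things in the scene. Friction and masses are not known exactly. Their poses are not given: they have to be found in the camera images.
- power (a joint): push-push button travel in m, down positive: 0 out (slicer off), about 0.0047 locked down (running), about 0.017 at the bottom, where it stops firmly. Each stroke to the bottom, then let go, changes it over (out to locked, locked to out); one that stops short of 0.016 may change nothing. Its spring pushes back 1.5 N when out, 2.3 N locked, 4.5 N just above the bottom; 6 to 10 N reaches the bottom
- power_top (a point): centre of the top face of the button, a plain grey round cap 32 mm across, pressed straight down by a finger reaching into its black collar (58 mm inside, 68 mm outside diameter, rim 70 mm above the bench). Out: the face is flush with the rim, 70 mm above the bench; locked down: about 4.7 mm lower; bottom of the stroke: 17 mm lower
- switchbox: grey metal switch box, 80 x 80 mm and 50 mm high, fixed to the bench, with the collar and button on top at its centre; origin at the centre of its underside on the bench
- seat (a point): centre of the fixed slicer's deck top, 60 mm above the bench, half-way between its two pegs. Deck: level metal plate 280 x 280 mm, its -x side towards the robot. Pegs at +48 and -48 mm along this point's y axis: 12 mm thick, 25 mm high, coned tips. A grey motor housing 130 mm high and 200 mm wide begins 170 mm along +x
- chute_mid (a point): loose steel feed chute, 0.4 kg, starts upright on the bench: flange 90 mm (its x) by 130 mm (its y), 8 mm thick, with an open square tube 50 x 50 mm on its middle, 80 mm high overall. Two 16 mm holes through the flange at +48 and -48 mm along its y fit the pegs either way round. Point: on the tube's axis, 50 mm above the underside. Grip it across the tube
- basket: wire basket for waste, fixed to the bench, open on top: 140 mm (its x) by 180 mm (its y) outside, walls 5 mm, 70 mm high, floor 4 mm thick; origin at the centre of its underside on the bench
- end1_mid (a point): cut-off butt end of a bamboo shoot: a pale round disc, 44 mm across and 26 mm high, flat faces, about 35 g; starts lying flat on the slicer's deck; this point is its centre, 13 mm above its underside. May be absent from a run
- end2_mid (a point): cut-off butt end of a bamboo shoot: a pale round disc, 44 mm across and 26 mm high, flat faces, about 35 g; starts lying flat on the slicer's deck; this point is its centre, 13 mm above its underside. May be absent from a run
- end3_mid (a point): cut-off butt end of a bamboo shoot: a pale round disc, 44 mm across and 26 mm high, flat faces, about 35 g; starts lying flat on the slicer's deck; this point is its centre, 13 mm above its underside. May be absent from a run
- end4_mid (a point): cut-off butt end of a bamboo shoot: a pale round disc, 44 mm across and 26 mm high, flat faces, about 35 g; starts lying flat on the slicer's deck; this point is its centre, 13 mm above its underside. May be absent from a run
- end5_mid (a point): cut-off butt end of a bamboo shoot: a pale round disc, 44 mm across and 26 mm high, flat faces, about 35 g; starts lying flat on the bench beside the slicer; this point is its centre, 13 mm above its underside. May be absent from a run
- shoot_a: bystander: whole peeled bamboo shoot standing on its base, 66 mm across, 115 mm high; origin at the centre of its underside
- shoot_b: bystander: another whole shoot, the same size; origin at the centre of its underside
- brush: bystander: cleaning brush lying on the bench; origin on its underside
- jar: bystander: glass jar with a steel lid, 60 mm across, 100 mm high; origin at the centre of its underside
- scoop: bystander: long spoon, 200 mm, lying on the bench; origin on its underside
- cup: bystander: steel cup, 72 mm across, 85 mm high; origin at the centre of its underside

How it is judged:
By the outcome, as a careful person would: the job done as asked, in the order asked, and still so for the second after the job is handed in, with the robot touching nothing.
Of end1, end2, end3, end4, end5 only 3 to 5 are there at a start; the rules pass over those that are not, and their reading is None.
At some moment in a run one of end1, end2, end3, end4, end5 may be knocked a few centimetres aside while the robot is not near it.
Once in a run the grip may slacken for a moment while it holds something.
It also fails if it takes over 210 s, if anything falls off the work surface, if the arm or the gripper's body presses on something with over 40 N, if the wrist force passes 120 N, or if a joint passes its speed limit or range.

## Working session

There is one attempt and no reset: what is moved stays moved. The work goes in short steps, each a Python script; the robot and the scene stay as the last script left them, time stands still between calls to the robot, and variables do not carry over. Pictures are saved under pics/ and viewed, and the job is handed in when it is done.

```bash
mkdir -p pics; ls; python3 - <<'E'
from workcell import *
import cv2,numpy as np
o=get_obs(); print(o, grip_depth)
for n in ("side","top","wrist"):
    c=capture(n); cv2.imwrite(f"pics/{n}0.png",c["color"][:,:,::-1])
    print(n,c["vfov"],c["cx"],c["cy"],[k for k in c]); print(np.round(c.get("extrinsics",c.get("hand_eye")),4).tolist())
    np.savez(f"pics/{n}0.npz",**c)
E
```

```text
pics
{'clock': 0.0, 'q': array([-1.27322403e+00,  3.26938923e-01, -1.93565656e-01,  1.05199072e+00,
        1.07961488e-05,  1.43659629e+00]), 'qvel': array([-6.45009568e-04,  1.37800290e-03, -8.62244918e-05, -1.38653363e-04,
        2.09689752e-03,  4.77269972e-04]), 'joint_efforts': array([-1.00080426e-03, -4.43391824e+01,  2.62445515e+01,  1.54106581e-02,
       -1.03656980e-04,  7.24760412e-06]), 'tool_pos': array([ 0.2300949 , -0.49925321,  0.40391119]), 'eef_rot': array([[ 9.08225548e-01,  4.18480723e-01, -4.87817769e-04],
       [ 4.18480940e-01, -9.08224121e-01,  1.62747188e-03],
       [ 2.38017745e-04, -1.68225398e-03, -9.99998557e-01]]), 'wrist_force': array([0.27867179, 0.44463446, 0.92426819]), 'ft_torque': array([ 0.05655498,  0.00695818, -0.03035691]), 'opening': 0.08516792128870132} 0.1547
side 52.25646726101603 281.6742437328515 210.06866093245586 ['color', 'depth', 'vfov', 'cx', 'cy', 'extrinsics']
[[-0.9958, -0.0914, -0.0054, 0.5347], [0.0624, -0.7206, 0.6905, -0.0653], [-0.067, 0.6873, 0.7233, -1.2747], [0.0, 0.0, 0.0, 1.0]]
top 42.49176882646835 273.18086469392944 208.02119835660304 ['color', 'depth', 'vfov', 'cx', 'cy', 'extrinsics']
[[0.019, -0.9998, -0.0064, 0.0088], [0.9946, 0.0183, 0.102, -0.5364], [-0.1019, -0.0083, 0.9948, -1.3916], [0.0, 0.0, 0.0, 1.0]]
wrist 65.70646984690485 281.3780712108406 213.00796032984405 ['color', 'depth', 'vfov', 'cx', 'cy', 'hand_eye']
[[0.0007, 0.9597, 0.2809, 0.0709], [1.0, -0.0007, -0.0003, 0.0012], [-0.0001, 0.2809, -0.9597, 0.0307], [0.0, 0.0, 0.0, 1.0]]
```

View pics/top0.png

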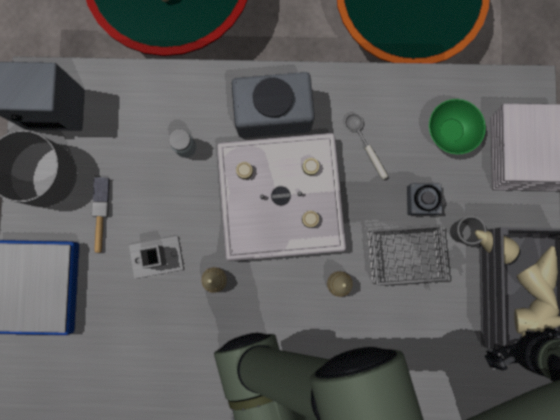

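View pics/side0.png

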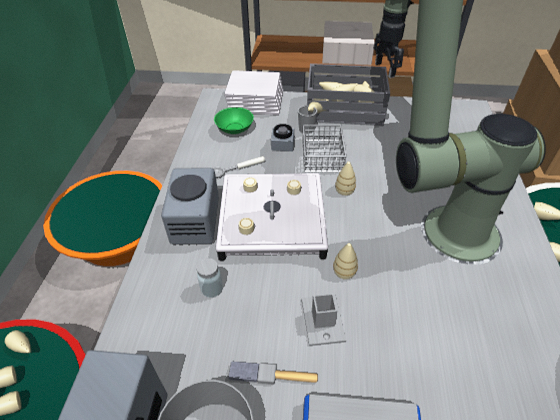

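View pics/wrist0.png

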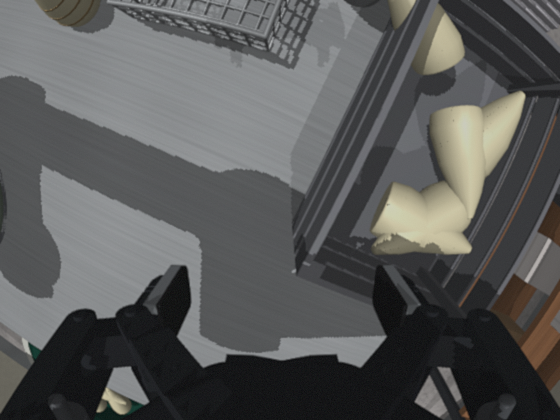

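The top view shows three discs on the deck at (245,170), (312,166) and (311,219). The pegs are about (264,197) and (300,195), the chute (151,257), the switch (427,198) and the basket (408,252). No bench disc is visible yet. I'll zoom in and measure.

```bash
cat > h.py <<'E'
import numpy as np, cv2
from workcell import *
def K(c):
    f=c["color"].shape[0]/2/np.tan(np.radians(float(c["vfov"]))/2); return f,float(c["cx"]),float(c["cy"])
def ray(c,u,v):
    f,cx,cy=K(c); E=np.array(c["extrinsics"]); R=E[:3,:3]; t=E[:3,3]
    d=np.array([(u-cx)/f,-(v-cy)/f,-1.0]); return -R.T@t, R.T@d
def onplane(c,u,v,z):
    o,d=ray(c,u,v); return o+d*(z-o[2])/d[2]
def bydepth(c,u,v):
    o,d=ray(c,u,v); return o+d*float(c["depth"][int(round(v)),int(round(u))])
def proj(c,p):
    f,cx,cy=K(c); q=np.array(c["extrinsics"])@np.r_[p,1]; return cx+f*q[0]/-q[2], cy-f*q[1]/-q[2]
def cloud(c):
    f,cx,cy=K(c); E=np.array(c["extrinsics"]); D=np.array(c["depth"],float)
    v,u=np.mgrid[:D.shape[0],:D.shape[1]]
    P=np.stack([(u-cx)/f*D,-(v-cy)/f*D,-D],-1); P=(P-E[:3,3])@E[:3,:3]; P[D<=0]=np.nan; return P
E
python3 - <<'E'
from h import *
c=dict(np.load("pics/top0.npz")); P=cloud(c)
im=c["color"][:,:,::-1]
hsv=cv2.cvtColor(im,cv2.COLOR_BGR2HSV)
cv2.imwrite("pics/top0z.png",cv2.resize(im[110:310,120:500],None,fx=2.1,fy=2.1,interpolation=cv2.INTER_CUBIC))
s=dict(np.load("pics/side0.npz"))["color"][:,:,::-1]
cv2.imwrite("pics/side0z.png",cv2.resize(s[90:360,150:450],None,fx=2.2,fy=2.2,interpolation=cv2.INTER_CUBIC))
for n,(u,v) in dict(e1=(245,170),e2=(312,166),e3=(311,219),sw=(427,198),jar=(180,140),bask=(408,252),chute=(151,257),pegL=(264,197),pegR=(300,195),sa=(215,280),sb=(340,285),deck=(330,240),bench=(380,300)).items(): print(n,P[v,u].round(4))
E
```

```text
e1 [0.6263 0.0918 0.0835]
e2 [ 0.6391 -0.0781  0.0863]
e3 [ 0.5041 -0.0771  0.0878]
sw [ 0.5647 -0.373   0.0699]
jar [0.6969 0.2567 0.1016]
bask [ 0.4281 -0.3386  0.0086]
chute [0.4021 0.3392 0.0084]
pegL [0.5587 0.0422 0.0778]
pegR [ 0.5649 -0.0489  0.0822]
sa [0.3481 0.1581 0.0985]
sb [ 0.3421 -0.1486  0.1073]
deck [ 0.4537 -0.1282  0.0569]
bench [ 0.301  -0.2668 -0.0021]
```

```bash
python3 - <<'E'
from h import *
for n in("top","side"):
    c=dict(np.load(f"pics/{n}0.npz")); P=cloud(c); z=P[...,2]
    hsv=cv2.cvtColor(c["color"],cv2.COLOR_RGB2HSV)
    # cut ends: pale, slightly yellow
    m=((hsv[...,0]>12)&(hsv[...,0]<40)&(hsv[...,1]>35)&(hsv[...,2]>130)).astype(np.uint8)
    k,l,st,ce=cv2.connectedComponentsWithStats(m)
    for i in range(1,k):
        if st[i,4]>25:
            pts=P[l==i]; print(n,st[i].tolist(),ce[i].round(1),np.nanmedian(pts,0).round(3), np.nanmax(pts[:,2]).round(3))
E
```

```text
top [303, 158, 16, 16, 116] [310.7 165.2] [ 0.641 -0.075  0.086] 0.094
top [236, 162, 15, 15, 185] [243.2 169.2] [0.628 0.096 0.086] 0.093
top [302, 211, 16, 15, 191] [309.9 218. ] [ 0.507 -0.074  0.086] 0.093
top [94, 216, 6, 36, 150] [ 96.7 234.4] [0.457 0.483 0.019] 0.028
top [476, 231, 16, 13, 114] [484.7 236.5] [ 0.469 -0.512  0.087] 0.094
top [505, 240, 13, 20, 190] [510.1 249.7] [ 0.436 -0.574  0.085] 0.093
top [518, 247, 42, 83, 1752] [541.3 294.4] [ 0.331 -0.652  0.087] 0.099
side [251, 34, 11, 23, 75] [256.2  43.5] [ 0.843 -1.65  -0.209] -0.202
side [535, 48, 25, 39, 311] [549.   63.5] [-0.701 -1.271 -0.089] -0.08
side [252, 52, 71, 16, 745] [286.3  59.4] [ 0.645 -1.439 -0.21 ] -0.196
side [380, 57, 10, 14, 65] [385.4  62.9] [ 0.078 -1.433 -0.21 ] -0.201
side [397, 57, 18, 15, 164] [407.2  64.8] [-0.042 -1.421 -0.21 ] -0.196
side [319, 81, 55, 11, 381] [346.7  86.5] [ 0.334 -0.658  0.083] 0.093
side [509, 99, 8, 17, 34] [512.1 107.1] [-0.675 -1.38  -0.423] -0.414
side [308, 102, 14, 9, 86] [314.2 105.7] [ 0.463 -0.517  0.082] 0.092
side [335, 162, 21, 33, 445] [345.9 179.6]
[... 323 characters left out ...]
 [534, 202, 26, 17, 257] [545.9 210.8] [-0.451 -0.341 -0.23 ] -0.212
side [43, 212, 97, 48, 700] [ 82.2 246. ] [ 1.472 -0.248 -0.555] -0.542
side [239, 218, 15, 17, 148] [245.6 226.6] [0.627 0.108 0.082] 0.089
side [334, 243, 24, 36, 588] [345.7 262.2] [0.351 0.188 0.058] 0.115
side [550, 242, 10, 7, 49] [554.5 245. ] [-0.421 -0.165 -0.219] -0.212
side [554, 252, 6, 8, 29] [557.  255.6] [-0.423 -0.128 -0.233] -0.222
side [5, 331, 25, 22, 385] [ 16.6 341.7] [ 1.48   0.247 -0.472] -0.461
side [0, 366, 15, 21, 213] [  6.4 375.9] [ 1.451  0.365 -0.477] -0.461
side [275, 370, 43, 13, 391] [296.2 375.9] [0.46  0.483 0.016] 0.022
side [0, 392, 19, 23, 292] [  8.9 402.8] [ 1.395  0.45  -0.474] -0.46
```

View pics/top0z.png

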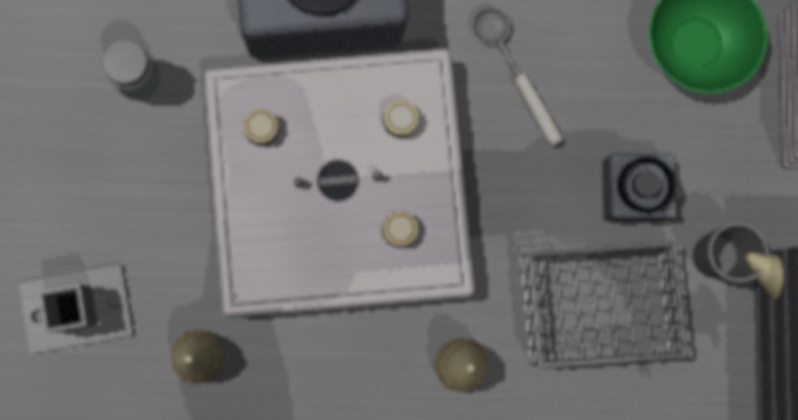

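View pics/side0z.png

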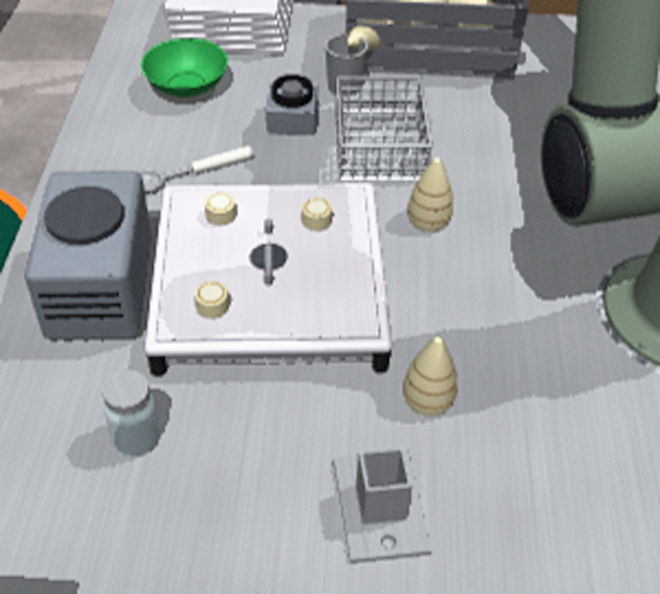

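Both views agree: exactly three discs, all on the deck, and nothing on the visible bench. Next I'll measure the switch, basket, chute and pegs from the depth clouds.

```bash
python3 - <<'E'
from h import *
def rect(P,z0,z1,x0,x1,y0,y1,name):
    q=P.reshape(-1,3); q=q[~np.isnan(q[:,0])]
    q=q[(q[:,2]>z0)&(q[:,2]<z1)&(q[:,0]>x0)&(q[:,0]<x1)&(q[:,1]>y0)&(q[:,1]<y1)]
    r=cv2.minAreaRect(q[:,:2].astype(np.float32)); print(name,len(q),np.round(r[0],4),np.round(r[1],4),round(r[2],2),"z",np.median(q[:,2]).round(4))
    return q
for n in("top","side"):
    c=dict(np.load(f"pics/{n}0.npz")); P=cloud(c)
    q=rect(P,.062,.085,.50,.63,-.44,-.31,n+" collar")
    rect(P,.04,.058,.50,.63,-.44,-.31,n+" box")
    rect(P,.05,.075,.35,.69,-.2,.2,n+" deck")
    rect(P,.06,.09,.33,.5,.26,.42,n+" tube")
    rect(P,.0035,.02,.32,.5,.26,.42,n+" flange")
    rect(P,.055,.085,.32,.52,-.45,-.23,n+" basket")
    for s in(1,-1):
        rect(P,.073,.1,.53,.60,s*.045-.025,s*.045+.025,n+" peg")
E
```

```text
top collar 302 [ 0.5666 -0.3771] [0.0655 0.0677] 0.11 z 0.0684
top box 626 [ 0.5652 -0.3766] [0.0792 0.0807] 0.94 z 0.0487
top deck 12251 [0.5203 0.0066] [0.3796 0.3397] 89.83 z 0.0591
top tube 192 [0.4022 0.3261] [0.0505 0.0513] 11.82 z 0.078
top flange 1495 [0.4104 0.34  ] [0.1597 0.1771] 89.94 z 0.0077
top basket 641 [ 0.421 -0.346] [0.1399 0.2182] 5.08 z 0.0687
top peg 19 [0.5591 0.0468] [0.0104 0.0093] 44.45 z 0.0808
top peg 16 [ 0.5688 -0.0476] [0.0079 0.0083] 89.91 z 0.084
side collar 124 [ 0.5691 -0.3752] [0.0667 0.0663] 54.28 z 0.0661
side box 195 [ 0.5693 -0.3727] [0.0802 0.0803] 89.19 z 0.0477
side deck 6778 [0.5201 0.0136] [0.3398 0.3678] 0.03 z 0.0576
side tube 300 [0.4041 0.3272] [0.0507 0.0539] 10.82 z 0.0746
side flange 994 [0.4258 0.3391] [0.1382 0.1468] 11.83 z 0.0066
side basket 339 [ 0.4255 -0.3441] [0.143  0.2243] 5.36 z 0.0658
side peg 16 [0.5624 0.0501] [0.0094 0.0109] 47.64 z 0.0791
side peg 16 [ 0.5714 -0.0452] [0.0091 0.0113] 5.98 z 0.0776
```

```bash
cat >> h.py <<'E'
def down(a):
    x=np.array([np.cos(a),np.sin(a),0]); z=np.array([0,0,-1.]); return np.stack([x,np.cross(z,x),z],1)
def wcap(name=None):
    o=get_obs(); c=capture("wrist"); T=np.eye(4); T[:3,:3]=o["eef_rot"]; T[:3,3]=o["tool_pos"]
    c["T"]=T@np.array(c["hand_eye"])
    if name: cv2.imwrite(f"pics/{name}.png",c["color"][:,:,::-1])
    return c
def wray(c,u,v):
    f,cx,cy=K(c); dx,dy=u-cx,v-cy; r=np.hypot(dx,dy); th=r/f; s=np.sin(th)/max(r,1e-9)
    d=np.array([dx*s,-dy*s,-np.cos(th)]); return c["T"][:3,3],c["T"][:3,:3]@d
def wplane(c,u,v,z):
    o,d=wray(c,u,v); return o+d*(z-o[2])/d[2]
def wcloud(c):
    f,cx,cy=K(c); D=np.array(c["depth"],float); v,u=np.mgrid[:D.shape[0],:D.shape[1]]
    dx,dy=u-cx,v-cy; r=np.hypot(dx,dy)+1e-9; t=np.tan(r/f)/r
    P=np.stack([dx*t*D,-dy*t*D,-D],-1)@c["T"][:3,:3].T+c["T"][:3,3]; P[D<=0]=np.nan; return P
def wproj(c,p):
    f,cx,cy=K(c); q=c["T"][:3,:3].T@(np.array(p)-c["T"][:3,3]); rho=np.hypot(q[0],q[1]); r=f*np.arctan2(rho,-q[2])
    return cx+r*q[0]/rho, cy-r*q[1]/rho
def force(n=10):
    F=[]; 
    for _ in range(n): F.append(get_obs()["wrist_force"]); sleep(0.01)
    return np.mean(F,0)
E
python3 - <<'E'
from h import *
command_gripper(0.0,40)
# place camera over switch: offset tool x .07, camera tilts
R=down(np.pi/2)   # tool x = +y
move_pose([0.566,-0.376-0.0,0.30],R)
o=get_obs(); print(o["clock"],o["tool_pos"],o["eef_rot"].round(4).tolist(),o["q"].round(3),o["opening"])
c=wcap("w1"); np.savez("pics/w1.npz",**c)
print(wproj(c,[.567,-.3765,.07]))
print(force(20))
E
```

```text
2.3083 [ 0.56525204 -0.37703895  0.30060222] [[0.002, 1.0, 0.0002], [1.0, -0.002, -0.0009], [-0.0009, 0.0002, -1.0]] [-0.697  0.64   0.042  0.973 -0.001  0.876] -0.00035240619452020185
(np.float64(283.84705951396296), np.float64(229.02794894561166))
[ 0.01868831 -0.02866678 -0.10946345]
```

View pics/w1.png

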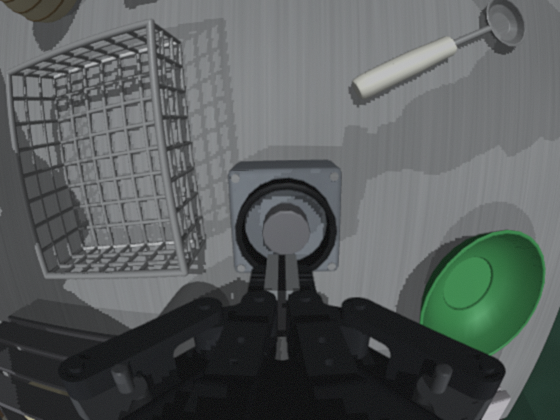

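The wrist view shows the cap centred near (286,228) inside the collar, close to the predicted (284,229). I'll convert that and feel the button with gentle steps.

```bash
python3 - <<'E'
from h import *
c=dict(np.load("pics/w1.npz"))
print(wplane(c,286,228,.068), wplane(c,286.5,226,.07)); P=wcloud(c); 
q=P.reshape(-1,3);q=q[~np.isnan(q[:,0])]
for r in (.012,):
    m=np.hypot(q[:,0]-.566,q[:,1]+.376)<r; print(np.median(q[m],0),m.sum(), np.percentile(q[m][:,2],[10,90]))
x,y=wplane(c,286,228,.068)[:2]
x=(x+.5668)/2; y=(y-.3768)/2
print(x,y)
R=down(np.pi/2)
servo_line([x,y,.173+.085],R,velocity=.1)
sleep(.3); f0=force(20); print("free",f0, get_obs()["tool_pos"])
for z in (.075,.072,.070,.0685,.067,.0655,.064,.062):
    servo_line([x,y,.173+z],R,velocity=.03); sleep(.15); o=get_obs(); print(z,round(o["tool_pos"][2]-.173,4),(force(15)-f0).round(2))
servo_line([x,y,.173+.085],R,velocity=.06); print(get_obs()["clock"])
E
```

```text
[ 0.56842937 -0.37648488  0.068     ] [ 0.56871857 -0.37442283  0.07      ]
[ 0.56555591 -0.36766852  0.1769601 ] 8025 [0.07035371 0.21979672]
0.5676146847871604 -0.3766424417977592
free [-0.03050278  0.19058623 -0.0672065 ] [ 0.56767452 -0.37667663  0.25829512]
0.075 0.0751 [ 0.17 -0.33 -0.07]
0.072 0.072 [-0.01 -0.4   0.01]
0.07 0.0702 [ 0.45 -0.67  1.58]
0.0685 0.0686 [ 0.88 -0.69  1.52]
0.067 0.067 [ 0.5  -0.35  2.03]
0.0655 0.0655 [ 0.15 -0.32  2.22]
0.064 0.064 [ 0.34 -0.6   2.33]
0.062 0.062 [ 0.09 -0.2   2.96]
8.525
```

Contact came at 70 mm with 1.6 N, so the button is **out (off)** and no click is needed. Next I'll look over the deck with the wrist camera.

```bash
python3 - <<'E'
from h import *
c=dict(np.load("pics/top0.npz"))
pts=[onplane(c,u,v,.07)[:2] for u,v in((367.6,230),(447.6,227.6),(449.5,280.5),(372.4,283.8))]
print("basket",np.round(pts,4).tolist(),np.mean(pts,0), cv2.minAreaRect(np.array(pts,np.float32)))
R=down(np.pi/2)
command_gripper(.07)
servo_line([.567,-.376,.36],R,velocity=.3)
move_pose([.575,-.03,.43],R)
c=wcap("w2"); np.savez("pics/w2.npz",**c); t=capture("top"); np.savez("pics/t2.npz",**t); cv2.imwrite("pics/t2.png",t["color"][:,:,::-1])
print(get_obs()["clock"])
hsv=cv2.cvtColor(c["color"],cv2.COLOR_RGB2HSV)
m=((hsv[...,0]>12)&(hsv[...,0]<40)&(hsv[...,1]>35)&(hsv[...,2]>130)).astype(np.uint8)
k,l,st,ce=cv2.connectedComponentsWithStats(m)
for i in range(1,k):
    if st[i,4]>80: print(st[i].tolist(),ce[i].round(1),wplane(c,*ce[i],.08).round(4))
E
```

```text
basket [[0.4802, -0.2219], [0.4901, -0.4243], [0.3572, -0.4272], [0.3453, -0.2341]] [ 0.41821551 -0.3269044 ] ((0.41756242513656616, -0.3264208436012268), (0.13536322116851807, 0.20265331864356995), 2.788768768310547)
11.1083
[529, 16, 15, 10, 85] [535.   19.7] [0.887  0.1931 0.08  ]
[539, 27, 17, 26, 169] [548.2  42.6] [0.9093 0.1678 0.08  ]
[327, 64, 30, 24, 121] [345.3  80.6] [0.6374 0.0798 0.08  ]
[197, 218, 38, 37, 339] [216.1 235.4] [ 0.506  -0.0789  0.08  ]
[327, 218, 38, 36, 333] [345.  234.6] [ 0.6424 -0.0781  0.08  ]
```

View pics/w2.png

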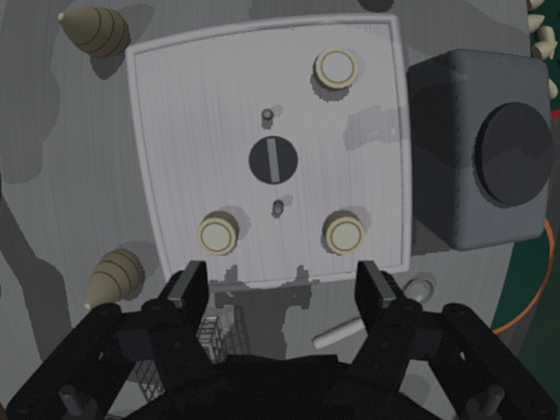

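View pics/t2.png

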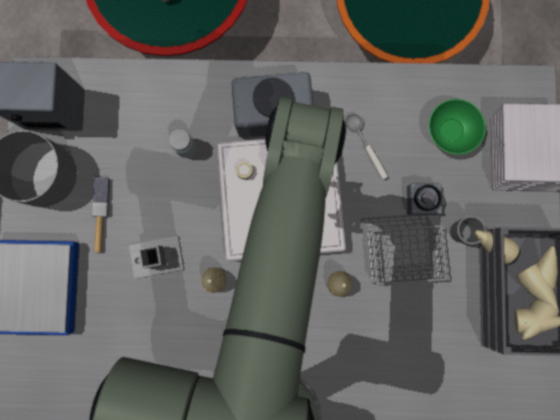

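The wrist view shows disc tops at about (337,69), (216,236) and (345,234), and peg tips at about (267,114) and (278,207). No other disc is visible, including where the arm hid the bench before.

```bash
python3 - <<'E'
from h import *
c=dict(np.load("pics/w2.npz"))
for u,v in((337,69),(215.5,236.5),(344.5,234)): print("disc",wplane(c,u,v,.086).round(4))
for u,v in((267,114),(278,206)): print("peg",wplane(c,u,v,.083).round(4))
c=dict(np.load("pics/w1.npz"))
p=np.array([wplane(c,u,v,.07)[:2] for u,v in((10,72),(152,22),(187,273),(45,277))]); print(p.round(4).tolist(),p.mean(0))
# top-camera discs from top face
t=dict(np.load("pics/top0.npz"))
for u,v in((243.2,169.2),(310.7,165.2),(309.9,218)): print("top",onplane(t,u,v,.083).round(4))
im=t["color"][210:310,350:470,::-1]; cv2.imwrite("pics/bz.png",cv2.resize(im,None,fx=6,fy=6,interpolation=cv2.INTER_CUBIC))
E
```

```text
disc [0.6281 0.0902 0.086 ]
disc [ 0.5066 -0.078   0.086 ]
disc [ 0.6405 -0.0752  0.086 ]
peg [0.5614 0.0453 0.083 ]
peg [ 0.5718 -0.0461  0.083 ]
[[0.3521, -0.2497], [0.4826, -0.2379], [0.4986, -0.4097], [0.3624, -0.4226]] [ 0.42393871 -0.32998843]
top [0.6283 0.0965 0.083 ]
top [ 0.6417 -0.075   0.083 ]
top [ 0.5069 -0.0746  0.083 ]
```

View pics/bz.png

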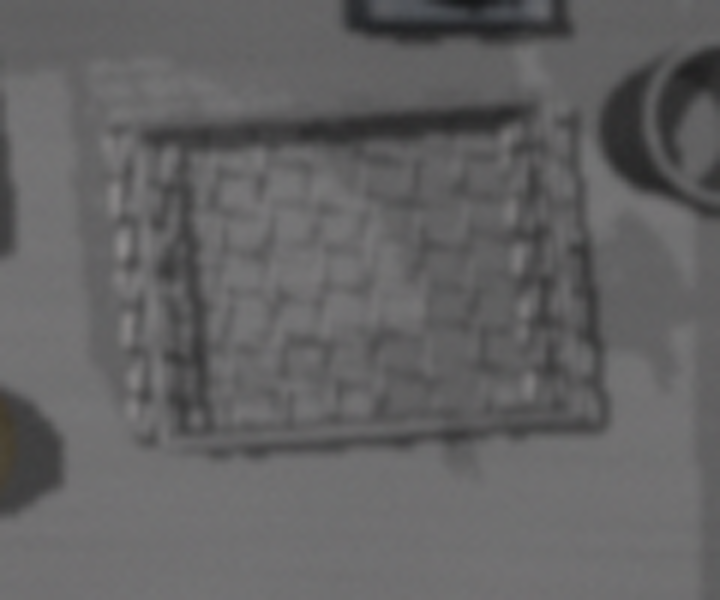

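```bash
cat >> h.py <<'E'
R90=down(np.pi/2)
def ends():
    t=capture("top"); hsv=cv2.cvtColor(t["color"],cv2.COLOR_RGB2HSV); P=cloud(t)
    m=((hsv[...,0]>12)&(hsv[...,0]<40)&(hsv[...,1]>35)&(hsv[...,2]>130)).astype(np.uint8)
    k,l,st,ce=cv2.connectedComponentsWithStats(m); out=[]
    for i in range(1,k):
        if st[i,4]>60 and 190<ce[i][0]<475 and ce[i][1]<400 and st[i,2]<25:
            z=np.nanmedian(P[l==i][:,2]); out.append((onplane(t,*ce[i],z).round(4),int(st[i,4])))
    return out,t
def pick(x,y,ztcp=.235,sq=60):
    command_gripper(.068)
    move_pose([x,y,.33],R90); servo_line([x,y,ztcp],R90,velocity=.15)
    command_gripper(0.0,sq); o=get_obs(); print("grip",o["opening"].round(4),o["tool_pos"].round(4))
    servo_line([x,y,.37],R90,velocity=.2); sleep(.1); print("lifted",get_obs()["opening"].round(4),get_obs()["clock"])
def drop(dx,dy,z=.212):
    b=np.array([.424,-.331])+[dx,dy]
    move_pose([*b,.37],R90); print("over",get_obs()["opening"].round(4))
    servo_line([*b,z],R90,velocity=.2); print("in",get_obs()["opening"].round(4))
    command_gripper(.06); servo_line([*b,.37],R90,velocity=.25)
E
python3 - <<'E'
from h import *
pick(.5067,-.0763); drop(0,.052)
r,t=ends(); print(r,get_obs()["clock"]); cv2.imwrite("pics/t3.png",t["color"][:,:,::-1]); 
c=wcap("w3")
E
```

```text
Traceback (most recent call last):
  File "h.py", line 53, in pick
    command_gripper(0.0,sq); o=get_obs(); print("grip",o["opening"].round(4),o["tool_pos"].round(4))
                                                       ^^^^^^^^^^^^^^^^^^
AttributeError: 'float' object has no attribute 'round'
```

```bash
sed -i 's/o\["opening"\].round(4)/round(float(o["opening"]),4)/; s/get_obs()\["opening"\].round(4)/round(float(get_obs()["opening"]),4)/g' h.py
python3 - <<'E'
from h import *
o=get_obs(); print(o["opening"],o["tool_pos"],o["clock"])
servo_line([.5067,-.0763,.37],R90,velocity=.2); sleep(.1); print(get_obs()["opening"])
drop(0,.052)
r,t=ends(); print(r,get_obs()["clock"]); cv2.imwrite("pics/t3.png",t["color"][:,:,::-1]); 
c=wcap("w3")
E
```

```text
0.04116369371883731 [ 0.50735232 -0.07644367  0.23669683] 13.0583
0.04145948056265924
over 0.0415
in 0.0417
[(array([ 0.6418, -0.0738,  0.0854]), 188), (array([0.626 , 0.0942, 0.0856]), 134), (array([ 0.4252, -0.279 ,  0.0289]), 114)] 16.9667
```

View pics/w3.png

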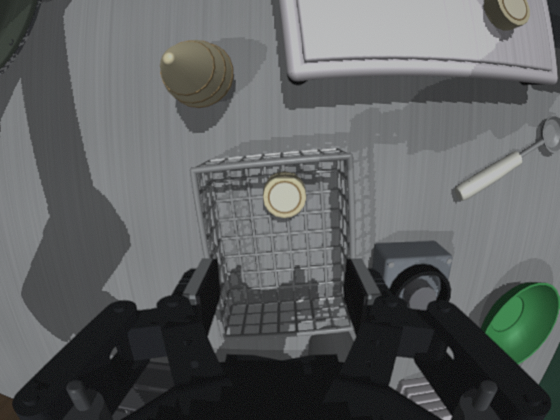

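View pics/t3.png

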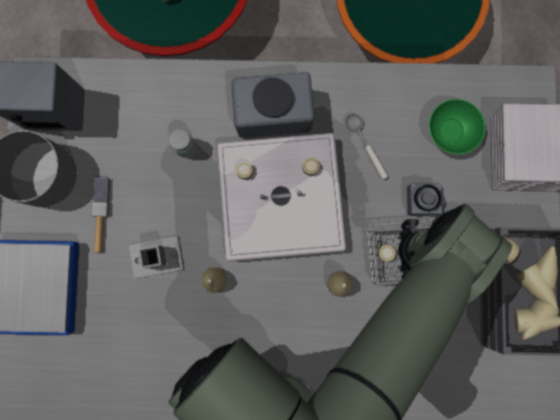

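The first disc lies flat in the basket at (285,196) in the wrist view. The other two haven't moved: (245,170) and (312,166) in the top view.

```bash
python3 - <<'E'
from h import *
pick(.6415,-.075); drop(0,0)
r,t=ends(); print(r,get_obs()["clock"])
cand=[p for p,a in r if p[1]>.0 and p[2]>.06]
if len(cand)==1:
    x,y=cand[0][:2]; print(x,y)
    if abs(x-.627)<.008 and abs(y-.094)<.008: pick(x,y-.001); drop(0,-.05)
    else: print("moved")
r,t=ends(); print(r,get_obs()["clock"]); cv2.imwrite("pics/t4.png",t["color"][:,:,::-1]); wcap("w4")
E
```

```text
grip 0.0414 [ 0.6423 -0.0752  0.237 ]
lifted 0.0417 20.475
over 0.0413
in 0.0413
[(array([0.6271, 0.0947, 0.0858]), 100), (array([ 0.4255, -0.2792,  0.0292]), 114), (array([ 0.4249, -0.3309,  0.0289]), 120)] 23.8417
0.6271 0.0947
grip 0.0414 [0.6279 0.0938 0.2369]
lifted 0.0415 27.875
over 0.0412
in 0.0417
[(array([ 0.4251, -0.279 ,  0.0294]), 112), (array([ 0.4248, -0.3308,  0.0291]), 121), (array([ 0.4245, -0.3798,  0.0293]), 118)] 31.85
```

View pics/w4.png

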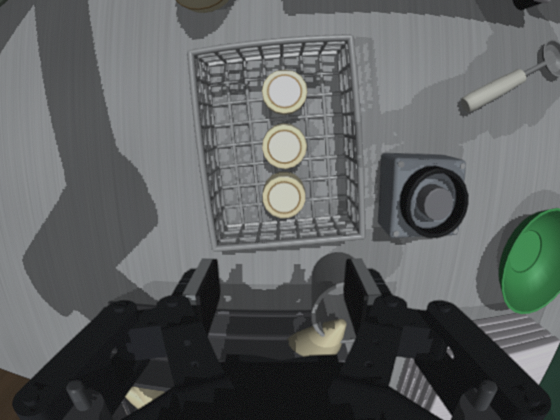

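View pics/t4.png

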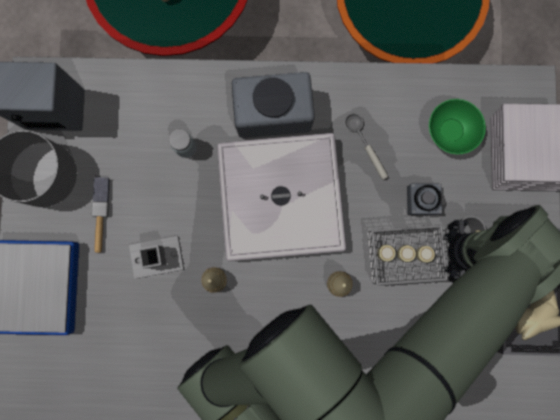

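All three discs are in the basket, flat and in a row at (285,92), (285,146) and (285,198), and the deck is clear in the top view. Next is the chute: a close look, plus a side view to confirm no disc is hidden.

```bash
python3 - <<'E'
from h import *
command_gripper(.08)
move_pose([.403,.27,.34],R90); sleep(.2)
c=wcap("w5"); np.savez("pics/w5.npz",**c); print(get_obs()["clock"],get_obs()["tool_pos"])
s=capture("side"); cv2.imwrite("pics/s5.png",s["color"][:,:,::-1]); np.savez("pics/s5.npz",**s)
q=wcloud(c).reshape(-1,3); q=q[~np.isnan(q[:,0])]
def rr(z0,z1):
    m=(q[:,2]>z0)&(q[:,2]<z1)&(np.abs(q[:,0]-.403)<.1)&(np.abs(q[:,1]-.327)<.1); print(m.sum(),cv2.minAreaRect(q[m][:,:2].astype(np.float32)),np.median(q[m][:,2]))
rr(.07,.09); rr(.0045,.012)
E
```

```text
34.8083 [0.40330376 0.26963612 0.3399819 ]
1776 ((0.4031471014022827, 0.3245429992675781), (0.05050656199455261, 0.050652120262384415), 11.349058151245117) 0.07995130695203523
9993 ((0.4033360183238983, 0.32457858324050903), (0.09082893282175064, 0.13136012852191925), 11.712057113647461) 0.008194688464674138
```

View pics/w5.png

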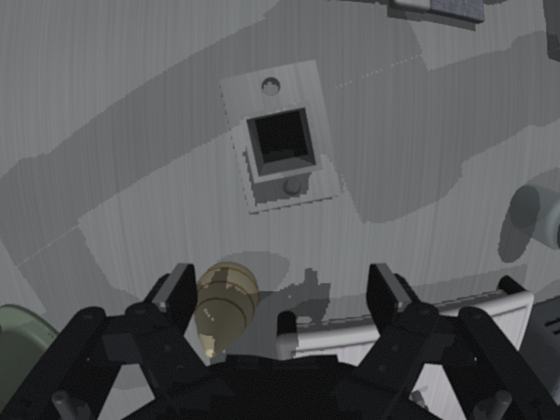

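View pics/s5.png

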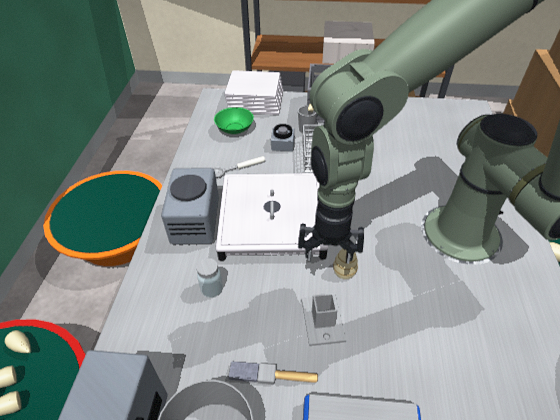

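The wrist depth gives the chute at (0.4032, 0.3246), yaw +11.5°, flange 91 x 131 mm, which matches the given size. I'll measure the pegs from the same relative viewpoint so any calibration bias cancels.

```bash
python3 - <<'E'
from h import *
move_pose([.5655,-.055,.36],R90); sleep(.2)
c=wcap("w6"); np.savez("pics/w6.npz",**c); o=get_obs(); print(o["clock"],o["tool_pos"])
q=wcloud(c).reshape(-1,3); q=q[~np.isnan(q[:,0])]
d=(np.abs(q[:,0]-.5)<.04)&(np.abs(q[:,1]-.0)<.04); print("deck z",np.median(q[d][:,2]))
for s in(1,-1):
    m=(q[:,2]>.066)&(q[:,2]<.1)&(np.hypot(q[:,0]-.566,q[:,1]-s*.047)<.025)
    p=q[m]; print(m.sum(),p[:,:2].min(0),p[:,:2].max(0),(p[:,:2].min(0)+p[:,:2].max(0))/2,p[:,2].max()); t=p[p[:,2]>.079]; print("tip",len(t),t.mean(0))
im=c["color"][:,:,::-1]; 
for pt in((.566-.005,.047,.085),(.566+.005,-.047,.085)): print(wproj(c,pt))
cv2.imwrite("pics/w6z.png",cv2.resize(im[60:320,180:390],None,fx=3,fy=3*.75,interpolation=cv2.INTER_CUBIC))
E
```

```text
36.475 [ 0.56541017 -0.05393769  0.36007306]
deck z 0.06027718781065475
203 [0.55589299 0.03931754] [0.56650414 0.05162659] [0.56119856 0.04547206] 0.08665553727814601
tip 178 [0.56118712 0.0449387  0.08282   ]
218 [ 0.56598597 -0.05553959] [ 0.57731465 -0.04425001] [ 0.57165031 -0.0498948 ] 0.08701849750793156
tip 156 [ 0.57139612 -0.04951517  0.08302833]
(np.float64(275.6393550915914), np.float64(79.9228214460758))
(np.float64(288.4815593209816), np.float64(202.9821333917066))
```

View pics/w6.png

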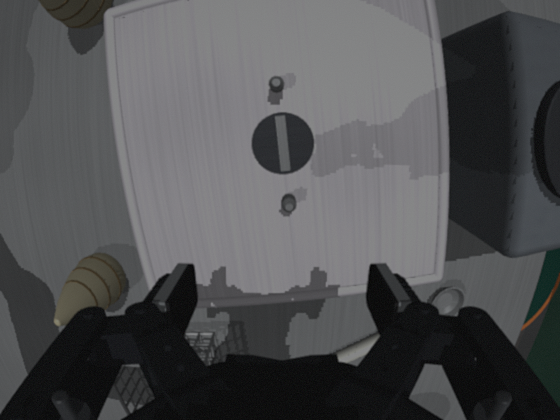

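Pegs measured at (0.5612, 0.0452) and (0.5715, -0.0497), 95.5 mm apart against a given 96. That puts the seat at (0.5664, -0.0023) with yaw 6.2°. Now picking the chute.

```bash
python3 - <<'E'
from h import *
Rg=down(np.pi/2+np.radians(11.5)); x,y=.4032,.3246
move_pose([x,y,.33],Rg); servo_line([x,y,.205],Rg,velocity=.15); sleep(.2)
o=get_obs(); print(o["tool_pos"]); f0=force(10)
command_gripper(0.0,100); o=get_obs(); print("grip",o["opening"],o["tool_pos"],(force(10)-f0).round(2))
servo_line([x,y,.355],Rg,velocity=.15); sleep(.2); print(get_obs()["opening"],(force(10)-f0).round(2))
Rs=down(np.pi/2+np.radians(6.2)); move_pose([.5664,-.0023,.355],Rs); sleep(.3)
o=get_obs(); print(o["opening"],o["tool_pos"],(force(10)-f0).round(2),o["clock"])
wcap("w7"); s=capture("side"); cv2.imwrite("pics/s7.png",s["color"][:,:,::-1])
E
```

```text
[0.40359299 0.32483571 0.20588566]
grip 0.04895287326894778 [0.4034531  0.32472887 0.20546105] [ 0.03 -0.35  5.77]
0.04936591252794727 [ 0.01 -0.01 -3.25]
0.0491529442845776 [ 0.56631508 -0.00143724  0.35509714] [ 0.15 -0.   -3.57] 42.8417
```

View pics/w7.png

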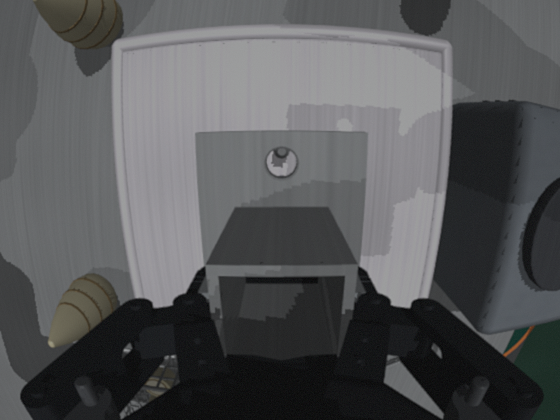

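View pics/s7.png

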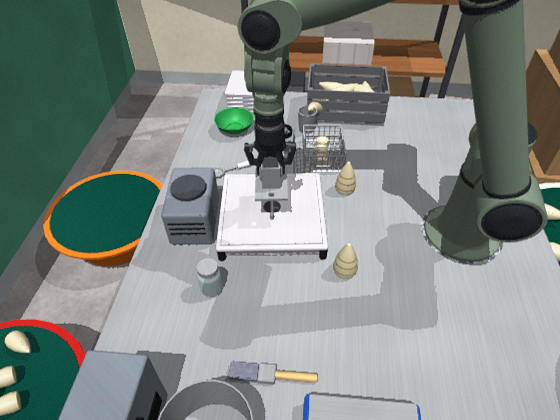

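The chute is held level. One hole shows at (281,163) with the peg below it in line. Before lowering I'll check the hole's position against the peg.

```bash
python3 - <<'E'
from h import *
c=wcap("w8")
print(wplane(c,281.5,163,.1555), "expect ~ peg .5612 .0452")
print(wplane(c,196,132,.158),wplane(c,366,131,.158))
q=wcloud(c).reshape(-1,3); q=q[~np.isnan(q[:,0])]
m=(q[:,2]>.14)&(q[:,2]<.168)&(q[:,1]>.03)&(np.hypot(q[:,0]-.566,q[:,1])<.1); p=q[m]
print(m.sum(),np.median(p[:,2]),p[:,2].min(),p[:,2].max()); A=np.c_[p[:,:2],np.ones(len(p))]; print("tilt",np.linalg.lstsq(A,p[:,2],rcond=None)[0])
E
```

```text
[0.56111904 0.04559193 0.1555    ] expect ~ peg .5612 .0452
[0.51521795 0.05793142 0.158     ] [0.60265403 0.06804251 0.158     ]
9996 0.1575815127370283 0.14862031918112403 0.15989482527651278
tilt [ 0.00167148 -0.00128359  0.1566537 ]
```

The hole sits within 0.4 mm of the peg and the flange is level. Lowering with force checks.

```bash
python3 - <<'E'
from h import *
Rs=down(np.pi/2+np.radians(6.2)); x,y=.5664,-.0025
servo_line([x,y,.296],Rs,velocity=.1); sleep(.2); f0=force(10); print(f0.round(2))
for z in (.288,.284,.280,.275,.270,.2675,.266,.265):
    servo_line([x,y,z],Rs,velocity=.04); sleep(.1); o=get_obs(); f=force(6)-f0; print(z,o["tool_pos"].round(4),f.round(2),round(float(o["opening"]),4))
    if abs(f[2])>15 or np.hypot(*f[:2])>10: print("STOP"); break
wcap("w9"); print(get_obs()["clock"])
E
```

```text
[-0.14  0.06 -2.97]
0.288 [ 0.5664 -0.0025  0.2878] [-0.03 -0.29 -0.31] 0.0486
0.284 [ 0.5664 -0.0025  0.2839] [ 0.26  0.03 -0.24] 0.0487
0.28 [ 0.5664 -0.0025  0.2799] [ 0.43  0.01 -0.88] 0.049
0.275 [ 0.5664 -0.0025  0.2749] [-0.19  0.4  -0.49] 0.0489
0.27 [ 0.5664 -0.0025  0.2699] [ 0.14 -0.24 -0.42] 0.0494
0.2675 [ 0.5664 -0.0025  0.2675] [0.28 0.32 0.05] 0.0489
0.266 [ 0.5664 -0.0025  0.266 ] [ 0.28  0.07 -0.57] 0.0487
0.265 [ 0.5665 -0.0025  0.2655] [-1.3   0.    6.24] 0.0491
47.5
```

Contact with the deck came at 0.2655, exactly the predicted seating height, with no side force. Releasing and inspecting.

```bash
python3 - <<'E'
from h import *
Rs=down(np.pi/2+np.radians(6.2)); x,y=.5664,-.0025
command_gripper(.08); servo_line([x,y,.37],Rs,velocity=.15)
move_pose([.566,-.06,.40],R90); sleep(.2); c=wcap("w10"); print(get_obs()["clock"])
q=wcloud(c).reshape(-1,3); q=q[~np.isnan(q[:,0])]
for z0,z1,r in((.13,.15,.05),(.0635,.075,.1)):
    m=(q[:,2]>z0)&(q[:,2]<z1)&(np.hypot(q[:,0]-.566,q[:,1])<r); p=q[m]
    print(m.sum(),cv2.minAreaRect(p[:,:2].astype(np.float32)),np.median(p[:,2]),np.linalg.lstsq(np.c_[p[:,:2],np.ones(len(p))],p[:,2],rcond=None)[0].round(3))
E
```

```text
49.3833
1762 ((0.5665443539619446, -0.002651456743478775), (0.050928302109241486, 0.05026668682694435), 6.85106086730957) 0.1399954918824558 [-0.001  0.013  0.14 ]
10153 ((0.5665708184242249, -0.002611801028251648), (0.09081079065799713, 0.1309749037027359), 6.343551158905029) 0.06822113742311459 [ 0.001 -0.001  0.068]
```

View pics/w10.png

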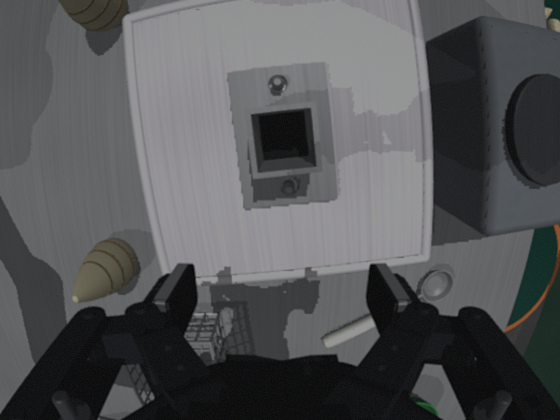

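The chute is seated. The tube top is at 140.0 mm, the flange top at 68.2 mm and level, and both pegs show through the holes at (278,85) and (289,184). I'll check the ends once more, then click the button.

```bash
python3 - <<'E'
from h import *
command_gripper(0.0,40)
x,y=.5676,-.3766
move_pose([x,y,.30],R90)
r,t=ends(); print(r); cv2.imwrite("pics/t11.png",t["color"][:,:,::-1]); wcap("w11")
servo_line([x,y,.173+.085],R90,velocity=.12); sleep(.3); f0=force(20)
servo_line([x,y,.173+.060],R90,velocity=.05)
for z in (.057,.055,.054,.0535,.053,.0525,.052,.0515):
    servo_line([x,y,.173+z],R90,velocity=.03); sleep(.12); o=get_obs(); f=force(8)-f0; print(z,round(o["tool_pos"][2]-.173,4),f.round(2))
    if f[2]>9: break
servo_line([x,y,.173+.085],R90,velocity=.06); sleep(.3); f0=force(20); print("rezero")
for z in (.072,.070,.0685,.067,.066,.0645,.063):
    servo_line([x,y,.173+z],R90,velocity=.03); sleep(.15); print(z,round(get_obs()["tool_pos"][2]-.173,4),(force(12)-f0).round(2))
servo_line([x,y,.173+.085],R90,velocity=.06); servo_line([x,y,.35],R90,velocity=.2); print(get_obs()["clock"])
E
```

```text
[(array([ 0.3806, -0.2757,  0.0299]), 70)]
0.057 0.0573 [ 0.82 -1.19  3.72]
0.055 0.0552 [ 1.24 -1.43  3.53]
0.054 0.054 [ 1.65 -2.01  4.12]
0.0535 0.0537 [ 1.25 -1.73  5.5 ]
0.053 0.0535 [ 1.03 -1.79  6.51]
0.0525 0.0532 [ 0.98 -1.17  7.93]
0.052 0.0531 [ 0.14 -0.65  9.65]
rezero
0.072 0.0722 [-0.16 -0.33  0.36]
0.07 0.07 [ 0.14 -0.18  0.26]
0.0685 0.0685 [ 0.12 -0.27  0.09]
0.067 0.067 [ 0.04 -0.07  0.43]
0.066 0.066 [-0.5  -0.25  0.19]
0.0645 0.0648 [-0.36 -0.02  2.26]
0.063 0.0631 [ 0.03 -0.32  2.75]
62.25
```

View pics/t11.png

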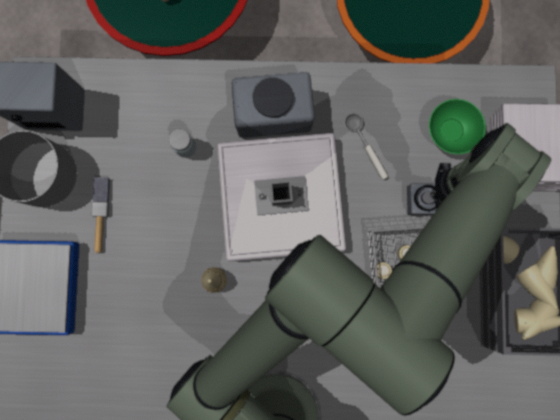

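The button is locked: free down to 66 mm, then contact at about 65 mm with 2.3 N. One disc has shifted inside the basket, to (0.381, -0.276), so I'll retreat and do a final look at everything.

```bash
python3 - <<'E'
from h import *
move_pose([.424,-.40,.42],R90); sleep(.2); wcap("w12")
move_pose([.40,.16,.45],R90); sleep(.3)
r,t=ends(); print(r,get_obs()["clock"]); cv2.imwrite("pics/t12.png",t["color"][:,:,::-1]); s=capture("side"); cv2.imwrite("pics/s12.png",s["color"][:,:,::-1])
E
```

```text
[(array([ 0.4248, -0.3306,  0.0294]), 123), (array([ 0.4248, -0.3797,  0.0292]), 122), (array([ 0.3803, -0.2766,  0.0292]), 72)] 65.5667
```

View pics/w12.png

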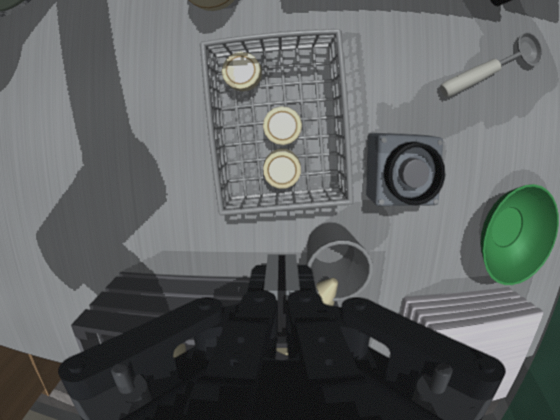

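View pics/t12.png

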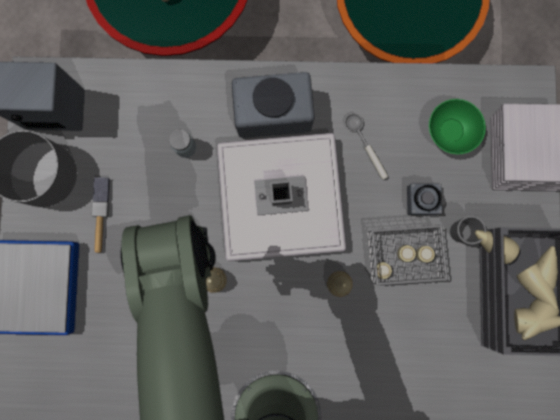

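View pics/s12.png

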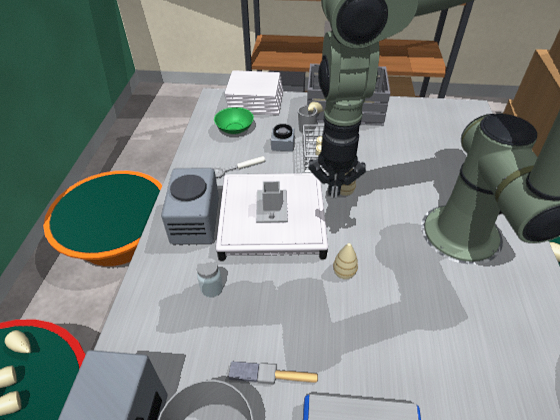

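The final views show all three discs in the basket: (241,70), (282,125) and (282,170) in the wrist view. The chute is seated on the deck and the other items are where they were. Handing in.

```bash
python3 -c "
from workcell import *
print(get_obs()['clock']); print(finish_job())"
```

```text
65.6167
the job is handed in; nothing more can be done
None
```

The job is done and handed in at 65.6 s: the slicer was off while I worked, and the button is now locked down.

- **Button at the start:** the finger met the cap at 70 mm with about 1.6 N, so it was already out and I did not click it before starting.
- **Cut ends:** only three were in the scene, all on the deck, and none appeared on the bench in any view. All three are in the basket. One was knocked about 45 mm sideways inside it partway through, but the last views show it still inside and lying flat.
- **Chute:** it went down over both pegs with no side force. Its flange top measured 68.2 mm and its tube top 140.0 mm, level, with both pegs showing through the holes.
- **Button at the end:** one stroke to the bottom (about 10 N). Feeling it again, there was nothing down to 66 mm, then contact at about 65 mm with 2.3 N, so it is locked down.
- **Other things:** the final pictures show the other bench items where they started, though I did not measure each one. The robot was touching nothing when I handed in.

No check failed. The only disagreement was up to about 6 mm between cameras in where they placed things. I measured the chute and pegs with the wrist camera from matching viewpoints so that error cancelled out.

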